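# Make up the ring kit and the pendant kit on the goldsmith's bench

### The arm

A 6-joint arm with a two-finger parallel gripper is mounted at the origin on the work surface. World frame = base frame: x ahead of the robot, y to its left, z up, the work surface at z = 0. Lengths are in m, angles in rad, forces in N, time in s.
With the tool pointing down it reaches from about 0.4 to 0.825 m from the base axis. Payload 7 kg.
Tool frame: the origin (TCP) lies on the centre line of the jaws, within the pads' length; the fingertips stand 19 mm ahead of it and the grasp point (between the pads) is the TCP; z points along the fingers, y is the line along which they close (so a half turn about z gives the same grasp; the last joint's range is limited). The gripper opens to 88 mm and grips with 3 to 60 N. Pads are 19 mm wide; open, the fingers measure 130 mm over their backs; the gripper's body (78 mm by 193 mm) begins 47 mm behind the grasp point.
Start: joints at [-0.881, 0.359, 0.012, 0, -1.224, -0.288], TCP at [0.264, -0.621, 0.246] pointing down, gripper open.
Joint ranges: [-3.07, 3.07], [-1.43, 2.12], [-1.02, 1.25], [-3.03, 1.67], [-3.05, -0], [-3.03, 3.03]. Speed limits (rad/s): [2.39, 2.39, 3.01, 3.14, 3.14, 3.14].

### API

Orientations are given as [roll, pitch, yaw] about the fixed x, y, z axes, in that order (R = Rz(yaw) Ry(pitch) Rx(roll)).
In Python, from station import arm, imaging, models gives the robot as it stands.
- The arm moves only by the tool play_rows, never from a script. Its arguments are lists of equal length, an entry for each row: "travel": the shift along the tool's x, y, z in units of 25 mm (1.0 is 25 mm), a list of three; "twist": the turn about the tool's z in units of 0.15 rad (1.0 is 0.15 rad). A call has 1 to 8 rows; each row shifts and turns the commanded pose from where the row before left it, along the tool's axes as they then stand; what a row does not reach is not made up. A row lasts 1/8 s, in which the tool goes at most 62.5 mm and 10.7 degrees, less where a joint would pass 70% of its speed; a pose out of reach is approached as far as the arm can. A call with a number of a shift or a turn outside -1 to 1 is refused whole. A call with a gripper value outside its range is refused whole. "fingers" is the opening, from 0 (shut) to 1 (fully open), set as the call begins (left out, the last holds). The fingers move at their own pace and stop on an object; "newtons" is the grip in N (left out, the last holds). Time passes only in rows, so rows that do not move let the fingers close. It gives the time, the measured TCP pose, the force, the opening and the grip force at its end, in the units of the state.
- arm.get_state(): the state, without advancing time (a new reading comes with each control period).
- imaging.grab_frame(name): name is "scene" or "top"; returns a dict with "pixels" (400x640x3 uint8, red, green, blue), "fx", "fy", "cx", "cy" (pixels), "distortion" ([k1, k2, p1, p2, k3] as OpenCV has them; the pictures are not rectified), "R" (3x3) and "t" (3): a world point X has camera coordinates R X + t. Camera axes: x right, y down, z forward; pixel columns grow to the right and rows downward; lengths in m; the calibration is good to about 2 mm. A picture is of the moment at which its call begins. There is no depth.
- arm.job_done(): hands the job in; it is judged then, once.
Trained networks look in the newest picture that a camera, given by its name, has taken for a name from the list of things; names that differ only in an ending like _2 or _b are one class to them, and where a whole thing is asked for, a point or a joint stands for the part that bears it (a point fixed in the world has none). Each returns a list of dicts, best first, with "confidence" (0 to 1); they miss things now and then, are a little off and sometimes report something else, mostly with a low value. They report only what shows in the picture. A call takes as long as a camera call. They do not tell look-alikes from the thing itself.
- models.boxes_of(name, camera): "extent" ([centre column, centre row, width, height] in pixels, round what is visible of it).
- models.silhouettes(name, camera): "pixels" (400x640 bool, what is visible of it) and "extent" ([centre column, centre row, width, height] in pixels, round what is visible of it).
The state is a dict: "t": time; "q": joint angles; "qd": joint speeds; "joint_efforts": joint torques, N m; "eef_pos": TCP position; "ee_rot": TCP orientation; "force": force on the tool from outside, world axes, zero at the start; "moment": the same for the moment, N m; "width": finger opening in m; "gripper_force": force on a finger pad.
Only numpy, scipy, OpenCV 4.12 (cv2) and the standard library are available. Lean on these libraries where they do the work, as an engineer would, in place of code of your own. Each camera call takes 0.05 s, during which the arm holds its last target. There are 200 camera calls.

### The job

Make up two kits for tomorrow's jewellery class from the stock in the middle of the bench. Ring kit, in the long narrow tray: the wooden ring clamp in its long bay and the small square steel block in its short bay; pendant kit, in the large square tray: the notched wooden bench pin in the full-width bay, and the large square steel block and the round cake of wax in the two small bays, one each, either way round. Everything must lie flat on the tray floor inside its bay, and the brass doming block, the round steel block and the plain sanding block stay where they are.

Things in the scene. Friction and masses are not known exactly. Their poses are not given: they have to be found in the camera images.
- long_tray: Ring kit's tray, fixed: long, narrow, 204 x 68 mm, grey floor 4 mm above the bench, dark 4 mm ribs, tops 10 mm above the bench. Origin: centre of underside; x along its length, away from the robot (within 0.2 rad), y across, z up. Long bay, nearer the robot: 128 x 60 mm inside, centre x = -34 mm, y = 0. Short bay, far end: 64 x 60 mm, centre x = +66 mm, y = 0.
- square_tray: Pendant kit's tray, fixed: 176 x 174 mm, grey floor 4 mm above the bench, dark 4 mm ribs, tops 10 mm above the bench. Origin: centre of underside; x away from the robot (within 0.2 rad), y to its left, z up. Full-width bay on the -y side: 168 (x) x 74 mm inside, centre x = 0, y = -46 mm. Two equal small bays on the +y side: 82 x 78 mm, centres x = -43 and +43 mm, y = +39 mm.
- ring_clamp: Wooden ring clamp lying flat: two brown wooden jaws side by side, steel band round the middle, dark tips at one end; 100 mm long (its x), 26 mm wide (y), 24 mm high, about 70 g, balanced at its middle. Starts across the bench (x axis within 0.4 rad of world y). Origin: centre of its underside.
- small_block: Small square steel bench block, 34 x 34 mm (sides along its x and y), 24 mm high, about 0.2 kg. Origin: centre of its underside.
- bench_pin: Wooden bench pin lying flat: pale wooden plate 91 mm long (x), 44 mm wide (y), 20 mm high; solid with parallel sides from x = -45 to +15 mm, beyond that a notch between two prongs. About 50 g, balances about 7 mm to the -x side of its origin. Starts across the bench (x axis within 0.4 rad of world y). Origin: middle of length and width, on its underside.
- big_block: Large square steel bench block, 50 x 50 mm (sides along its x and y), 24 mm high, about 0.45 kg. Origin: centre of its underside.
- wax: Round cake of hard yellow-brown wax, 40 mm in diameter, 22 mm high, upright, about 30 g, rigid. Origin: centre of its underside.
- doming_block: Brass doming block, 40 mm cube with round dimples in its faces; loose, stays where it is. Origin: centre of its underside.
- round_block: Round steel bench block, 46 mm in diameter, 24 mm high; loose, stays where it is. Origin: centre of its underside.
- sanding_block: Plain rectangular pale wooden sanding block with a dark abrasive strip round its foot, no notch, 84 mm long (x), 40 mm wide (y), 26 mm high; loose, stays where it is. Origin: centre of its underside.
Not all that is in view belongs to the job. There is more than one size of the ring_clamp; the job needs the largest.

How it is judged:
By the outcome, as a careful person would: the job done as asked, in the order asked, and still so for the second after the job is handed in, with the robot touching nothing.
It also fails if it takes over 112 s, if anything falls off the work surface, if the arm or the gripper's body presses on something with over 40 N, if the wrist force passes 120 N, or if a joint passes its speed limit or range.

## Working session

There is one attempt and no reset: what is moved stays moved. The work goes in short steps, Python scripts to look and compute and a tool call to move; the robot and the scene stay as the last step left them, time stands still between calls to the robot, and variables do not carry over. Pictures are saved under pics/ and viewed, at most 14 in all, crops included, and the job is handed in when it is done.

Besides the shell and the picture viewer there is one more tool, called after "Call:" by a JSON object that holds its "fn" and its "kwargs", one argument or row to a line. play_rows: Moves the arm, as the interface text tells. Shifts and turns lie within -1 to 1; 1 stands for 25 mm of shift or 0.15 rad of turn. Its arguments: {"type":"object","properties":{"travel":{"type":"array","items":{"type":"array","items":{"type":"number"}}},"twist":{"type":"array","items":{"type":"number"}},"fingers":{"type":"number"},"newtons":{"type":"number"}},"required":["travel","twist"]}

```bash
ls; mkdir -p pics; python3 - <<'E'
from station import arm, imaging, models
import cv2
s=arm.get_state(); print(s['t'],s['eef_pos'],s['ee_rot'],s['width'])
for n in("scene","top"):
    f=imaging.grab_frame(n); cv2.imwrite(f"pics/{n}0.png",f["pixels"][...,::-1]); print(n,f['fx'],f['distortion'],f['R'],f['t'])
E
```

```text
pics
0.0 [ 0.26378351 -0.62079086  0.244618  ] [ 3.13990150e+00 -1.20189752e-04 -2.73988293e+00] 0.08789813172252793
scene 420.332668411343 [0.00186309 0.         0.         0.         0.        ] [[ 0.09013974  0.995917   -0.00491465]
 [ 0.79409323 -0.07484933 -0.60316956]
 [-0.60107468  0.05046686 -0.79759785]] [-0.05819775 -0.37753698  1.16831633]
top 365.119477676994 [-0.03586244  0.          0.          0.          0.        ] [[ 0.02109181 -0.99973925  0.00875025]
 [-0.98105324 -0.02238193 -0.19244113]
 [ 0.19258679 -0.00452553 -0.98126951]] [-0.00192838  0.521132    0.82661386]
```

View pics/top0.png

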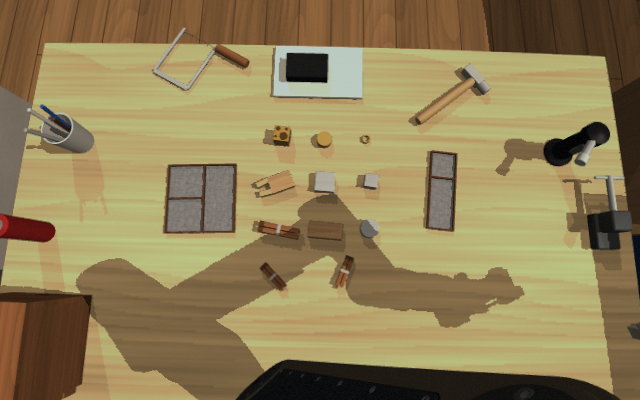

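View pics/scene0.png

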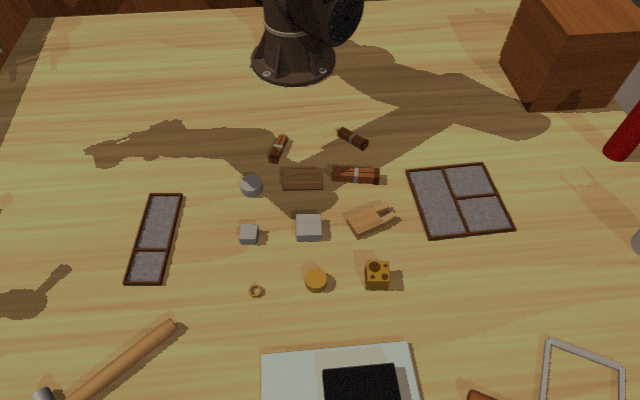

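The top view shows +x up and +y left. The look-alikes are:
- **Ring clamp:** the large one at (279,230), with smaller ones at (272,276) and (345,271).
- **Bench pin:** (274,184), against the sanding block at (325,230).
- **Square blocks:** big at (325,182) and small at (371,181), against the round block at (369,229).
- **Wax:** (324,139), against the brass ring at (365,139).

Both trays are clear: square at (200,198), long at (441,191).

```bash
cat > h.py <<'E'
import numpy as np, cv2
from scipy.optimize import minimize
from station import arm, imaging, models
SZ=dict(long_tray=(.204,.068,.010),square_tray=(.176,.174,.010),ring_clamp=(.1,.026,.024),small_block=(.034,.034,.024),
 bench_pin=(.091,.044,.020),big_block=(.05,.05,.024),wax=(.04,0,.022),doming_block=(.04,.04,.04),round_block=(.046,0,.024),sanding_block=(.084,.04,.026))
def proj(f,X):
    K=np.array([[f['fx'],0,f['cx']],[0,f['fy'],f['cy']],[0,0,1]])
    return cv2.projectPoints(np.asarray(X,float),cv2.Rodrigues(np.array(f['R']))[0],np.array(f['t'],float),K,np.array(f['distortion'],float))[0][:,0]
def ground(f,uv,z):
    K=np.array([[f['fx'],0,f['cx']],[0,f['fy'],f['cy']],[0,0,1]])
    p=cv2.undistortPoints(np.array([[uv]],float),K,np.array(f['distortion'],float))[0,0]
    R=np.array(f['R']);c=-R.T@np.array(f['t']);d=R.T@np.r_[p,1]
    return (c+d*(z-c[2])/d[2])[:2]
def corners(n,p,z0=0):
    l,w,h=SZ[n]
    if w==0: a=np.linspace(0,2*np.pi,32)[:-1];b=np.c_[np.cos(a),np.sin(a)]*l/2
    else: b=np.array([[l,w],[-l,w],[-l,-w],[l,-w]])/2
    c,s=np.cos(p[2]),np.sin(p[2]);b=b@np.array([[c,s],[-s,c]])+p[:2]
    return np.r_[np.c_[b,0*b[:,:1]+z0],np.c_[b,0*b[:,:1]+z0+h]]
S=8
def mask(f,n,p,o,z0=0):
    m=np.zeros((200*S//2,200*S//2),np.uint8)
    h=cv2.convexHull(((proj(f,corners(n,p,z0))-o+.5)*S*16).astype(np.int32))
    cv2.fillConvexPoly(m,h,1,shift=4);return m
def fit(n,views,p0,z0=0):
    "views: list of (frame, bool silhouette)"
    prep=[]
    for f,m in views:
        ys,xs=np.nonzero(m);o=np.array([xs.mean()-50,ys.mean()-50]).round()
        big=cv2.warpAffine(m.astype(np.uint8),np.array([[S,0,-o[0]*S+S/2-.5],[0,S,-o[1]*S+S/2-.5]]),(800,800),flags=cv2.INTER_NEAREST)
        if n=='bench_pin':
            hu=cv2.convexHull(np.argwhere(big)[:,::-1].astype(np.int32)); cv2.fillConvexPoly(big,hu,1)
        prep.append((f,big,o))
    def c(q):
        t=0
        for f,b,o in prep:
            k=mask(f,n,q*[.01,.01,.1],o,z0); t+=1-(k&b).sum()/(k|b).sum()
        return t
    best=None
    for dy in ([0] if SZ[n][1]==0 else [-.4,0,.4]):
        q0=np.array(p0)*[100,100,10]+[0,0,dy*10]
        r=minimize(c,q0,method='Nelder-Mead',options=dict(initial_simplex=q0+np.array([[0,0,0],[.6,0,0],[0,.6,0],[0,0,2.]]),xatol=.005,fatol=1e-4))
        if best is None or r.fun<best.fun: best=r
    return best.x*[.01,.01,.1],best.fun/len(prep)
E
cat > m.py <<'E'
from h import *
F={n:imaging.grab_frame(n) for n in("scene","top")}
yaw0=dict(ring_clamp=1.57,bench_pin=1.57,sanding_block=1.57)
for n in SZ:
    sel={}
    for cam in F:
        L=[d for d in models.silhouettes(n,cam) if d['confidence']>.25]
        print(n,cam,[(round(d['confidence'],2),np.round(d['extent']).astype(int).tolist(),int(d['pixels'].sum())) for d in L])
        if L: sel[cam]=max(L,key=lambda d:d['pixels'].sum()) if n=='ring_clamp' else L[0]
    for cams in (['scene','top'],['scene'],['top']):
        cams=[c for c in cams if c in sel]
        if not cams: continue
        g=ground(F[cams[-1]],sel[cams[-1]]['extent'][:2],SZ[n][2]/2)
        p,e=fit(n,[(F[c],sel[c]['pixels']) for c in cams],[*g,yaw0.get(n,0)])
        print('   ',cams,np.round(p,4),round(e,3))
f=F['top']
cv2.imwrite('pics/crop1.png',cv2.resize(f['pixels'][110:300,230:400,::-1],None,fx=3.1,fy=3.1,interpolation=cv2.INTER_CUBIC))
E
time python3 m.py
```

```text
long_tray scene [(0.65, [152, 240, 58, 94], 3446)]
long_tray top [(0.8, [441, 192, 32, 77], 2260)]
    ['scene', 'top'] [ 0.5495 -0.3034 -0.0918] 0.049
    ['scene'] [ 0.5469 -0.3036 -0.0909] 0.024
    ['top'] [ 0.5515 -0.3029 -0.0906] 0.038
square_tray scene [(0.83, [459, 200, 110, 80], 6099)]
square_tray top [(0.83, [203, 198, 71, 73], 4864)]
    ['scene', 'top'] [0.5154 0.3084 0.029 ] 0.034
    ['scene'] [0.5125 0.309  0.0394] 0.018
    ['top'] [0.5175 0.3082 0.0298] 0.019
ring_clamp scene [(0.82, [279, 150, 15, 32], 289), (0.77, [356, 175, 49, 19], 751), (0.63, [353, 143, 28, 25], 402)]
ring_clamp top [(0.77, [343, 272, 14, 26], 245), (0.73, [277, 229, 43, 20], 475), (0.61, [273, 276, 27, 24], 289), (0.36, [276, 184, 40, 28], 620)]
    ['scene', 'top'] [0.5575 0.1214 2.1162] 0.704
    ['scene'] [0.435  0.1063 1.3755] 0.082
    ['top'] [0.5575 0.1214 2.1162] 0.408
small_block scene [(0.63, [249, 236, 21, 20], 396)]
small_block top [(0.61, [373, 182, 14, 14], 204)]
    ['scene', 'top'] [ 0.5667 -0.1201 -0.1459] 0.144
    ['scene'] [ 0.564  -0.12   -0.1197] 0.067
    ['top'] [ 0.569
[... 897 characters left out ...]
2, 182, 17, 18], 210)]
    ['scene', 'top'] [ 0.6815  0.1078 -0.1244] 0.116
    ['scene'] [ 0.6785  0.1089 -0.0737] 0.074
    ['top'] [ 0.6829  0.1075 -0.1495] 0.07
round_block scene [(0.62, [252, 185, 24, 22], 408)]
round_block top [(0.72, [371, 228, 19, 16], 279)]
    ['scene', 'top'] [ 0.4481 -0.1151 -0.0647] 0.129
    ['scene'] [ 0.4437 -0.1158  0.1216] 0.105
    ['top'] [ 0.4493 -0.1154 -0.009 ] 0.088
sanding_block scene [(0.68, [302, 178, 39, 21], 852)]
sanding_block top [(0.89, [326, 230, 32, 18], 602)]
    ['scene', 'top'] [ 0.4403 -0.007   1.5199] 0.081
    ['scene'] [ 0.4375 -0.0064  1.5295] 0.061
    ['top'] [ 0.4411 -0.0071  1.5148] 0.055
real	0m10.705s
user	0m8.382s
sys	0m0.128s
```

View pics/crop1.png

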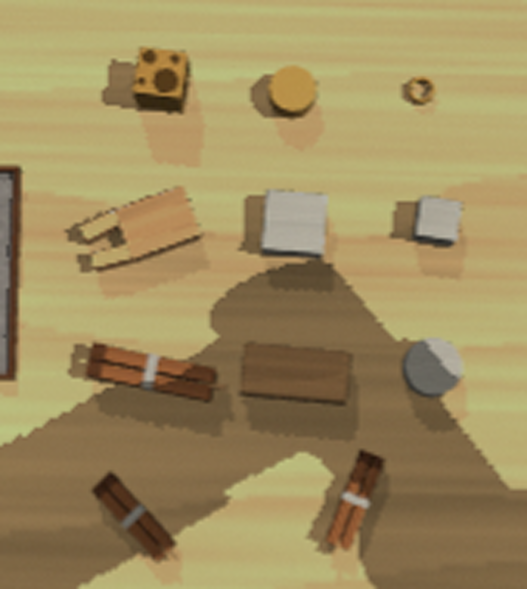

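The crop confirms the choice. The largest clamp is at crop (150,372), and the two smaller ones are at (133,517) and (355,498). The notched pin is at crop (135,228), and the sanding block at (297,372) has no notch. The two cameras disagree by about 3 mm in x throughout, so I average them. Next is a motion planner that prints the rows.

```bash
cat > plan.py <<'E'
import sys, numpy as np
from station import arm
# usage: plan.py x y z yaw [rows]   -> rows in tool axes, straight world line, even turn
x,y,z,yaw=map(float,sys.argv[1:5]); s=arm.get_state()
p=np.array(s['eef_pos']); a=s['ee_rot'][2]; d=np.array([x,y,z])-p; da=yaw-a
if '--near' in sys.argv or True: da=da-2*np.pi*round((da)/(2*np.pi)) if abs(da)>np.pi else da
print('t',round(s['t'],2),'pos',p.round(4),'rpy',np.round(s['ee_rot'],3),'q6',round(s['q'][5],2),'w',round(s['width'],4),'d',d.round(4),round(da,3))
n=int(sys.argv[5]) if len(sys.argv)>5 else max(1,int(np.ceil(max(np.linalg.norm(d[:2])/.024,abs(d[2])/.024,abs(da)/.147))))
T=[]
for i in range(n):
    c,q=np.cos(a),np.sin(a)
    v=d/n/.025; T.append([round(float(u),2) for u in (v[0]*c+v[1]*q, v[0]*q-v[1]*c, -v[2])]); a+=da/n
print(n,'twist',round(-da/n/.15,3))
for i in range(0,n,8): print(T[i:i+8])
E
python3 plan.py .5 -.15 .14 -1.765
```

```text
t 1.2 pos [ 0.2639 -0.6212  0.2456] rpy [-3.142  0.    -2.74 ] q6 -0.29 w 0.0879 d [ 0.2361  0.4712 -0.1056] 0.975
22 twist -0.295
[[-0.73, 0.62, 0.19], [-0.76, 0.59, 0.19], [-0.78, 0.55, 0.19], [-0.81, 0.52, 0.19], [-0.83, 0.48, 0.19], [-0.85, 0.45, 0.19], [-0.87, 0.41, 0.19], [-0.88, 0.37, 0.19]]
[[-0.9, 0.33, 0.19], [-0.91, 0.29, 0.19], [-0.93, 0.25, 0.19], [-0.94, 0.21, 0.19], [-0.94, 0.16, 0.19], [-0.95, 0.12, 0.19], [-0.95, 0.08, 0.19], [-0.96, 0.04, 0.19]]
[[-0.96, -0.0, 0.19], [-0.96, -0.05, 0.19], [-0.95, -0.09, 0.19], [-0.95, -0.13, 0.19], [-0.94, -0.17, 0.19], [-0.93, -0.21, 0.19]]
```

Call:
{"fn": "play_rows", "kwargs": {
  "travel": [
    [-0.73,0.62,0.19],
    [-0.76,0.59,0.19],
    [-0.78,0.55,0.19],
    [-0.81,0.52,0.19],
    [-0.83,0.48,0.19],
    [-0.85,0.45,0.19],
    [-0.87,0.41,0.19],
    [-0.88,0.37,0.19]
  ],
  "twist": [-0.3,-0.3,-0.3,-0.3,-0.3,-0.3,-0.3,-0.3],
  "fingers": 0.55,
  "newtons": 20
}}

```text
t: 2.2
eef_pos: [0.3498, -0.4488, 0.2076]
ee_rot: [-3.141, 0.0, -2.378]
force: [-0.1, -0.3, 0.9]
width: 0.0484
gripper_force: 0.0
```

Call:
{"fn": "play_rows", "kwargs": {
  "travel": [
    [-0.9,0.33,0.19],
    [-0.91,0.29,0.19],
    [-0.93,0.25,0.19],
    [-0.94,0.21,0.19],
    [-0.94,0.16,0.19],
    [-0.95,0.12,0.19],
    [-0.95,0.08,0.19],
    [-0.96,0.04,0.19]
  ],
  "twist": [-0.3,-0.3,-0.3,-0.3,-0.3,-0.3,-0.3,-0.3]
}}

```text
t: 3.2
eef_pos: [0.4342, -0.2767, 0.1696]
ee_rot: [-3.141, 0.0, -2.018]
force: [0.4, -0.2, -1.1]
width: 0.0486
gripper_force: 0.0
```

```bash
python3 plan.py .44 .106 .09 -1.765
```

```text
t 3.2 pos [ 0.4342 -0.2767  0.1696] rpy [-3.141  0.    -2.018] q6 -0.26 w 0.0486 d [ 0.0058  0.3827 -0.0796] 0.253
16 twist -0.106
[[-0.87, 0.4, 0.2], [-0.88, 0.39, 0.2], [-0.88, 0.37, 0.2], [-0.89, 0.36, 0.2], [-0.89, 0.35, 0.2], [-0.9, 0.33, 0.2], [-0.9, 0.32, 0.2], [-0.91, 0.3, 0.2]]
[[-0.91, 0.29, 0.2], [-0.92, 0.27, 0.2], [-0.92, 0.26, 0.2], [-0.93, 0.24, 0.2], [-0.93, 0.23, 0.2], [-0.93, 0.22, 0.2], [-0.94, 0.2, 0.2], [-0.94, 0.19, 0.2]]
```

Tracking is tight. I'll carry on to the hover point above the clamp.

Call:
{"fn": "play_rows", "kwargs": {
  "travel": [
    [-0.87,0.4,0.2],
    [-0.88,0.39,0.2],
    [-0.88,0.37,0.2],
    [-0.89,0.36,0.2],
    [-0.89,0.35,0.2],
    [-0.9,0.33,0.2],
    [-0.9,0.32,0.2],
    [-0.91,0.3,0.2]
  ],
  "twist": [-0.11,-0.11,-0.11,-0.11,-0.11,-0.11,-0.11,-0.11]
}}

```text
t: 4.2
eef_pos: [0.4367, -0.0851, 0.1297]
ee_rot: [-3.141, 0.0, -1.887]
force: [1.0, -0.2, -0.0]
width: 0.0485
gripper_force: 0.0
```

Call:
{"fn": "play_rows", "kwargs": {
  "travel": [
    [-0.91,0.29,0.2],
    [-0.92,0.27,0.2],
    [-0.92,0.26,0.2],
    [-0.93,0.24,0.2],
    [-0.93,0.23,0.2],
    [-0.93,0.22,0.2],
    [-0.94,0.2,0.2],
    [-0.94,0.19,0.2]
  ],
  "twist": [-0.1,-0.1,-0.1,-0.1,-0.1,-0.1,-0.1,-0.1]
}}

```text
t: 5.2
eef_pos: [0.4394, 0.1067, 0.0897]
ee_rot: [-3.141, 0.0, -1.767]
force: [0.2, -0.0, -1.2]
width: 0.0482
gripper_force: 0.0
```

```bash
python3 plan.py .438 .106 .027 -1.765 6; python3 - <<'E'
from station import imaging
import cv2,numpy as np
a=[imaging.grab_frame(n)["pixels"] for n in("scene","top")]
c=[cv2.resize(a[0][90:250,250:450],(600,480)),]
cv2.imwrite('pics/h1.png',c[0][...,::-1])
E
```

```text
t 5.2 pos [0.4394 0.1067 0.0897] rpy [-3.141  0.    -1.767] q6 -0.87 w 0.0482 d [-0.0014 -0.0007 -0.0627] 0.002
6 twist -0.002
[[0.01, 0.01, 0.42], [0.01, 0.01, 0.42], [0.01, 0.01, 0.42], [0.01, 0.01, 0.42], [0.01, 0.01, 0.42], [0.01, 0.01, 0.42]]
```

View pics/h1.png

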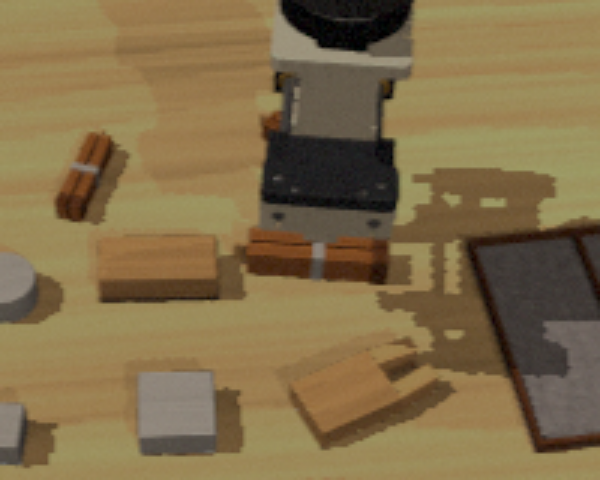

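The scene crop shows the fingers straddling the big clamp at crop (318,258), square to its length, with its band just left of the gripper's centreline. Descending to grip.

Call:
{"fn": "play_rows", "kwargs": {
  "travel": [
    [0.02,0.01,0.42],
    [0.01,0.01,0.42],
    [0.01,0.01,0.42],
    [0.01,0.01,0.42],
    [0.01,0.01,0.42],
    [0,0.01,0.41],
    [0,0,0],
    [0,0,0]
  ],
  "twist": [0,0,0,0,0,0,0,0]
}}

```text
t: 6.3
eef_pos: [0.4376, 0.1046, 0.0269]
ee_rot: [-3.141, 0.0, -1.768]
force: [1.2, -0.1, 0.0]
width: 0.0484
gripper_force: 0.0
```

Call:
{"fn": "play_rows", "kwargs": {
  "travel": [
    [0,0,0],
    [0,0,0],
    [0,0,0],
    [0,0,0]
  ],
  "twist": [0,0,0,0],
  "fingers": 0,
  "newtons": 20
}}

```text
t: 6.8
eef_pos: [0.4375, 0.1046, 0.0271]
ee_rot: [-3.141, 0.0, -1.768]
force: [-0.6, 0.5, 3.0]
width: 0.0254
gripper_force: 20.0
```

Call:
{"fn": "play_rows", "kwargs": {
  "travel": [
    [0,0,-0.7],
    [0,0,-0.8],
    [0,0,-0.8],
    [0,0,-0.8]
  ],
  "twist": [0,0,0,0]
}}

```text
t: 7.3
eef_pos: [0.4372, 0.1044, 0.1048]
ee_rot: [3.141, -0.0, -1.768]
force: [-0.5, 0.3, -0.7]
width: 0.0258
gripper_force: 20.0
```

```bash
python3 -c "
import numpy as np
c,s=np.cos(-.091),np.sin(-.091)
for n,bx in(('long',-.034),('short',.066)): print(n,.549+c*bx,-.303+s*bx)
c,s=np.cos(.033),np.sin(.033)
for n,bx,by in(('pin',0,-.046),('near',-.043,.039),('far',.043,.039)): print(n,.515+c*bx-s*by,.3085+s*bx+c*by)
from station import arm; print(np.round(arm.get_state()['q'],2))
"; python3 plan.py .515 -.300 .12 -3.233
```

```text
long 0.5151406798789507 -0.2999102684679241
short 0.6147269155290958 -0.30899771415050015
pin 0.5165177244980015 0.2625250447270673
near 0.4707366449530833 0.3460600239615285
far 0.5566898222024793 0.3488975088925748
[ 0.68  0.14 -0.66 -0.   -0.78 -0.87]
t 7.3 pos [0.4372 0.1044 0.1048] rpy [ 3.141 -0.    -1.768] q6 -0.87 w 0.0258 d [ 0.0778 -0.4044  0.0152] -1.465
18 twist 0.543
[[0.85, -0.35, -0.03], [0.82, -0.41, -0.03], [0.78, -0.48, -0.03], [0.74, -0.54, -0.03], [0.69, -0.6, -0.03], [0.64, -0.65, -0.03], [0.59, -0.7, -0.03], [0.53, -0.75, -0.03]]
[[0.46, -0.79, -0.03], [0.4, -0.82, -0.03], [0.33, -0.85, -0.03], [0.26, -0.88, -0.03], [0.19, -0.9, -0.03], [0.11, -0.91, -0.03], [0.04, -0.91, -0.03], [-0.03, -0.91, -0.03]]
[[-0.11, -0.91, -0.03], [-0.18, -0.9, -0.03]]
```

Call:
{"fn": "play_rows", "kwargs": {
  "travel": [
    [0.85,-0.35,-0.03],
    [0.82,-0.41,-0.03],
    [0.78,-0.48,-0.03],
    [0.74,-0.54,-0.03],
    [0.69,-0.6,-0.03],
    [0.64,-0.65,-0.03],
    [0.59,-0.7,-0.03],
    [0.53,-0.75,-0.03]
  ],
  "twist": [0.54,0.54,0.54,0.54,0.54,0.54,0.54,0.54]
}}

```text
t: 8.3
eef_pos: [0.472, -0.0761, 0.1102]
ee_rot: [3.141, -0.0, -2.419]
force: [0.1, 0.4, -0.6]
width: 0.0264
gripper_force: 20.0
```

Call:
{"fn": "play_rows", "kwargs": {
  "travel": [
    [0.46,-0.79,-0.03],
    [0.4,-0.82,-0.03],
    [0.33,-0.85,-0.03],
    [0.26,-0.88,-0.03],
    [0.19,-0.9,-0.03],
    [0.11,-0.91,-0.03],
    [0.04,-0.91,-0.03],
    [-0.03,-0.91,-0.03]
  ],
  "twist": [0.54,0.54,0.54,0.54,0.54,0.54,0.54,0.54]
}}

```text
t: 9.3
eef_pos: [0.5075, -0.2554, 0.116]
ee_rot: [3.141, -0.001, -3.067]
force: [0.3, -0.6, -1.4]
width: 0.0258
gripper_force: 20.0
```

```bash
python3 plan.py .515 -.300 .07 -3.233
```

```text
t 9.3 pos [ 0.5075 -0.2554  0.116 ] rpy [ 3.141e+00 -1.000e-03 -3.067e+00] q6 -1.37 w 0.0258 d [ 0.0075 -0.0446 -0.046 ] -0.166
2 twist 0.555
[[-0.08, -0.9, 0.92], [-0.16, -0.89, 0.92]]
```

Call:
{"fn": "play_rows", "kwargs": {
  "travel": [
    [-0.08,-0.9,0.4],
    [-0.16,-0.9,0.4],
    [0,0,0.5],
    [0,0,0.5],
    [0,0,0],
    [0,0,0]
  ],
  "twist": [0.55,0.55,0,0,0,0]
}}

```text
t: 10.05
eef_pos: [0.5155, -0.2991, 0.0716]
ee_rot: [-3.141, 0.0, 3.056]
force: [-1.1, -0.5, -0.4]
width: 0.0258
gripper_force: 20.0
```

```bash
python3 plan.py .515 -.300 .0315 -3.233 4; python3 - <<'E'
from station import imaging
import cv2
f=imaging.grab_frame("scene")["pixels"]
cv2.imwrite('pics/p1.png',cv2.resize(f[150:310,80:280],(600,480))[...,::-1])
E
```

```text
t 10.05 pos [ 0.5155 -0.2991  0.0716] rpy [-3.141  0.     3.056] q6 -1.46 w 0.0258 d [-0.0005 -0.0009 -0.0401] -0.005
4 twist 0.009
[[0.0, -0.01, 0.4], [0.0, -0.01, 0.4], [0.0, -0.01, 0.4], [0.0, -0.01, 0.4]]
```

View pics/p1.png

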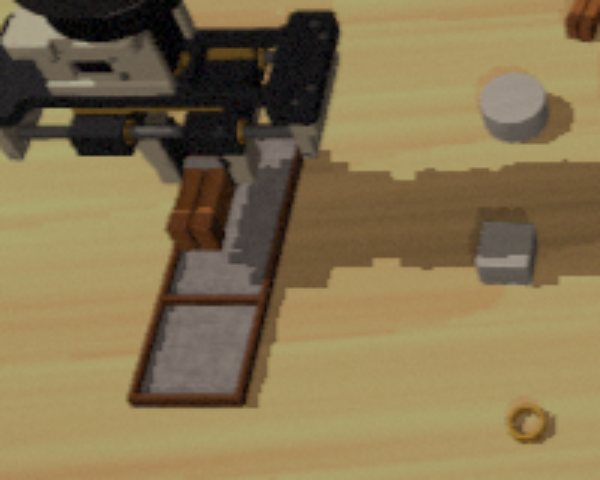

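The clamp is held along the long bay. It appears left of centre at crop (200,205) because it is still 44 mm up. Lowering and releasing.

Call:
{"fn": "play_rows", "kwargs": {
  "travel": [
    [0,-0.02,0.4],
    [0,-0.02,0.4],
    [0,0,0.4],
    [0,0,0.38],
    [0,0,0],
    [0,0,0]
  ],
  "twist": [0,0,0,0,0,0]
}}

```text
t: 10.85
eef_pos: [0.5151, -0.3005, 0.0315]
ee_rot: [3.142, -0.0, 3.054]
force: [1.4, -0.4, 0.2]
width: 0.0257
gripper_force: 20.0
```

Call:
{"fn": "play_rows", "kwargs": {
  "travel": [
    [0,0,0],
    [0,0,0],
    [0,0,-0.8],
    [0,0,-0.8],
    [0,0,-0.8]
  ],
  "twist": [0,0,0,0,0],
  "fingers": 0.5
}}

```text
t: 11.48
eef_pos: [0.5152, -0.3006, 0.0926]
ee_rot: [-3.142, 0.0, 3.054]
force: [-0.1, -0.0, -0.4]
width: 0.0438
gripper_force: 0.0
```

```bash
python3 plan.py .566 -.1205 .075 -3.28
```

```text
t 11.47 pos [ 0.5152 -0.3006  0.0926] rpy [-3.142  0.     3.054] q6 -1.46 w 0.0438 d [ 0.0508  0.1801 -0.0176] -0.051
8 twist 0.043
[[-0.17, 0.92, 0.09], [-0.17, 0.92, 0.09], [-0.16, 0.92, 0.09], [-0.16, 0.92, 0.09], [-0.15, 0.92, 0.09], [-0.15, 0.92, 0.09], [-0.14, 0.93, 0.09], [-0.13, 0.93, 0.09]]
```

Call:
{"fn": "play_rows", "kwargs": {
  "travel": [
    [-0.17,0.92,0.09],
    [-0.17,0.92,0.09],
    [-0.16,0.92,0.09],
    [-0.16,0.92,0.09],
    [-0.15,0.92,0.09],
    [-0.15,0.92,0.09],
    [-0.14,0.93,0.09],
    [-0.13,0.93,0.09]
  ],
  "twist": [0.04,0.04,0.04,0.04,0.04,0.04,0.04,0.04],
  "fingers": 0.65
}}

```text
t: 12.48
eef_pos: [0.566, -0.1196, 0.074]
ee_rot: [3.141, 0.0, 3.006]
force: [0.5, 0.1, 0.3]
width: 0.0571
gripper_force: 0.0
```

```bash
python3 plan.py .566 -.1205 .026 -3.28 4; python3 - <<'E'
from h import *
f=imaging.grab_frame("top")
for d in models.silhouettes('ring_clamp','top')[:5]: print(round(d['confidence'],2),np.round(d['extent']),d['pixels'].sum(),ground(f,d['extent'][:2],.018).round(4))
E
```

```text
t 12.47 pos [ 0.566  -0.1196  0.074 ] rpy [3.141 0.    3.006] q6 -1.84 w 0.0571 d [ 0.     -0.0009 -0.048 ] -0.003
4 twist 0.005
[[-0.0, -0.01, 0.48], [-0.0, -0.01, 0.48], [-0.0, -0.01, 0.48], [-0.0, -0.01, 0.48]]
0.88 [443. 201.  17.  40.] 547 [ 0.5208 -0.3017]
0.62 [195. 199.  61.  70.] 3288 [0.511  0.3178]
```

Call:
{"fn": "play_rows", "kwargs": {
  "travel": [
    [0,-0.02,0.48],
    [0,-0.02,0.48],
    [0,0,0.48],
    [0,0,0.48],
    [0,0,0]
  ],
  "twist": [0,0,0,0,0]
}}

```text
t: 13.2
eef_pos: [0.5646, -0.1217, 0.0244]
ee_rot: [-3.141, -0.002, 3.006]
force: [0.8, 0.2, 0.6]
width: 0.0571
gripper_force: 0.0
```

Call:
{"fn": "play_rows", "kwargs": {
  "travel": [
    [0,0,0],
    [0,0,0],
    [0,0,0],
    [0,0,0]
  ],
  "twist": [0,0,0,0],
  "fingers": 0,
  "newtons": 30
}}

```text
t: 13.7
eef_pos: [0.5659, -0.1212, 0.0263]
ee_rot: [3.141, 0.001, 3.007]
force: [0.1, 1.5, 2.9]
width: 0.0337
gripper_force: 30.0
```

Call:
{"fn": "play_rows", "kwargs": {
  "travel": [
    [0,0,-0.6],
    [0,0,-0.8],
    [0,0,-0.8],
    [0,0,-0.6]
  ],
  "twist": [0,0,0,0]
}}

```text
t: 14.2
eef_pos: [0.5657, -0.1214, 0.0974]
ee_rot: [3.141, 0.001, 3.006]
force: [0.7, 0.4, -1.7]
width: 0.0333
gripper_force: 30.0
```

```bash
python3 plan.py .615 -.309 .085 -3.233
```

```text
t 14.2 pos [ 0.5657 -0.1214  0.0974] rpy [3.141e+00 1.000e-03 3.006e+00] q6 -1.83 w 0.0333 d [ 0.0493 -0.1876 -0.0124] 0.044
9 twist -0.032
[[-0.33, -0.8, 0.06], [-0.33, -0.8, 0.06], [-0.32, -0.8, 0.06], [-0.32, -0.8, 0.06], [-0.31, -0.8, 0.06], [-0.31, -0.8, 0.06], [-0.31, -0.81, 0.06], [-0.3, -0.81, 0.06]]
[[-0.3, -0.81, 0.06]]
```

Call:
{"fn": "play_rows", "kwargs": {
  "travel": [
    [-0.36,-0.9,0.06],
    [-0.36,-0.9,0.06],
    [-0.36,-0.9,0.06],
    [-0.36,-0.9,0.06],
    [-0.35,-0.9,0.06],
    [-0.35,-0.9,0.06],
    [-0.35,-0.9,0.06],
    [-0.34,-0.91,0.06]
  ],
  "twist": [-0.04,-0.04,-0.04,-0.04,-0.04,-0.04,-0.04,-0.04]
}}

```text
t: 15.2
eef_pos: [0.6151, -0.3093, 0.084]
ee_rot: [3.141, -0.001, 3.054]
force: [0.6, 0.1, -1.8]
width: 0.0338
gripper_force: 30.0
```

```bash
python3 plan.py .615 -.309 .0305 -3.233 4
```

```text
t 15.2 pos [ 0.6151 -0.3093  0.084 ] rpy [ 3.141e+00 -1.000e-03  3.054e+00] q6 -1.47 w 0.0338 d [-0.0001  0.0003 -0.0535] -0.004
4 twist 0.007
[[0.0, 0.0, 0.53], [0.0, 0.0, 0.53], [0.0, 0.0, 0.53], [0.0, 0.0, 0.53]]
```

Call:
{"fn": "play_rows", "kwargs": {
  "travel": [
    [0,0,0.55],
    [0,0,0.55],
    [0,0,0.55],
    [0,0,0.35],
    [0,0,0.13],
    [0,0,0],
    [0,0,0]
  ],
  "twist": [0,0,0,0,0,0,0]
}}

```text
t: 16.08
eef_pos: [0.6157, -0.3085, 0.0309]
ee_rot: [-3.141, 0.001, 3.055]
force: [0.5, 0.0, -2.3]
width: 0.034
gripper_force: 30.0
```

Call:
{"fn": "play_rows", "kwargs": {
  "travel": [
    [0,0,0],
    [0,0,0],
    [0,0,-0.8],
    [0,0,-0.8],
    [0,0,-0.8]
  ],
  "twist": [0,0,0,0,0],
  "fingers": 0.58
}}

```text
t: 16.7
eef_pos: [0.6157, -0.3088, 0.0929]
ee_rot: [-3.141, 0.001, 3.055]
force: [-0.5, 0.5, 0.0]
width: 0.0505
gripper_force: 0.0
```

```bash
python3 plan.py .557 .112 .085 -1.19;python3 -c "
import numpy as np
print(.554-.01*np.cos(1.95),.1215-.01*np.sin(1.95))"
```

```text
t 16.7 pos [ 0.6157 -0.3088  0.0929] rpy [-3.141e+00  1.000e-03  3.055e+00] q6 -1.48 w 0.0505 d [-0.0587  0.4208 -0.0079] 2.039
18 twist -0.755
[[0.21, 0.92, 0.02], [0.11, 0.94, 0.02], [-0.0, 0.94, 0.02], [-0.11, 0.94, 0.02], [-0.21, 0.92, 0.02], [-0.32, 0.89, 0.02], [-0.41, 0.85, 0.02], [-0.51, 0.8, 0.02]]
[[-0.59, 0.73, 0.02], [-0.67, 0.66, 0.02], [-0.74, 0.58, 0.02], [-0.8, 0.49, 0.02], [-0.86, 0.4, 0.02], [-0.89, 0.3, 0.02], [-0.92, 0.2, 0.02], [-0.94, 0.09, 0.02]]
[[-0.94, -0.01, 0.02], [-0.94, -0.12, 0.02]]
0.5577018083135129 0.11221040284996131
```

Call:
{"fn": "play_rows", "kwargs": {
  "travel": [
    [0.21,0.92,0.02],
    [0.11,0.94,0.02],
    [0,0.94,0.02],
    [-0.11,0.94,0.02],
    [-0.21,0.92,0.02],
    [-0.32,0.89,0.02],
    [-0.41,0.85,0.02],
    [-0.51,0.8,0.02]
  ],
  "twist": [-0.75,-0.75,-0.75,-0.75,-0.75,-0.75,-0.75,-0.75],
  "fingers": 0.75
}}

```text
t: 17.7
eef_pos: [0.5902, -0.1206, 0.0883]
ee_rot: [-3.14, 0.001, -2.325]
force: [-0.4, -0.5, -0.1]
width: 0.0655
gripper_force: 0.0
```

Call:
{"fn": "play_rows", "kwargs": {
  "travel": [
    [-0.59,0.73,0.02],
    [-0.67,0.66,0.02],
    [-0.74,0.58,0.02],
    [-0.8,0.49,0.02],
    [-0.86,0.4,0.02],
    [-0.89,0.3,0.02],
    [-0.92,0.2,0.02],
    [-0.94,0.09,0.02]
  ],
  "twist": [-0.75,-0.75,-0.75,-0.75,-0.75,-0.75,-0.75,-0.75]
}}

```text
t: 18.7
eef_pos: [0.5658, 0.0663, 0.0843]
ee_rot: [-3.139, 0.0, -1.425]
force: [0.2, -0.3, 0.4]
width: 0.0659
gripper_force: 0.0
```

```bash
python3 plan.py .557 .112 .085 -1.19; python3 - <<'E'
from h import *
for c in("top","scene"):
  f=imaging.grab_frame(c)
  if c=='top': cv2.imwrite('pics/t2.png',cv2.resize(f['pixels'][140:240,400:500],(500,500))[...,::-1])
  for n in('ring_clamp','small_block'):
    for d in models.silhouettes(n,c)[:4]: print(c,n,round(d['confidence'],2),np.round(d['extent']),d['pixels'].sum(),ground(f,d['extent'][:2],.018).round(4))
E
```

```text
t 18.7 pos [0.5658 0.0663 0.0843] rpy [-3.139  0.    -1.425] q6 -0.31 w 0.0659 d [-0.0088  0.0457  0.0007] 0.235
2 twist -0.783
[[-0.93, 0.04, -0.01], [-0.93, -0.07, -0.01]]
top ring_clamp 0.89 [442. 202.  17.  45.] 548 [ 0.5174 -0.298 ]
top ring_clamp 0.73 [345. 271.  15.  28.] 246 [ 0.3439 -0.0562]
top ring_clamp 0.7 [447. 163.  12.  16.] 234 [ 0.6197 -0.3163]
top ring_clamp 0.6 [274. 277.  26.  26.] 288 [0.3271 0.1135]
top small_block 0.79 [444. 162.  11.  13.] 197 [ 0.6208 -0.3096]
scene ring_clamp 0.97 [156. 220.  26.  50.] 812 [ 0.5193 -0.2998]
scene ring_clamp 0.91 [279. 149.  17.  29.] 325 [ 0.3504 -0.0518]
scene ring_clamp 0.69 [377. 224.  39.  24.] 137 [0.5681 0.1298]
scene small_block 0.72 [145. 264.  25.  24.] 493 [ 0.6148 -0.3067]
```

View pics/t2.png

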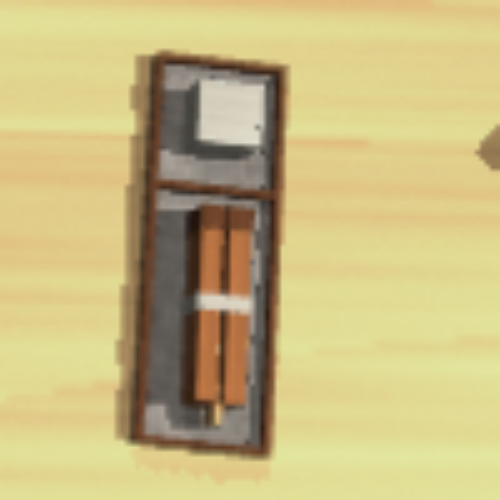

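The ring kit is right: the block lies flat in the short bay at crop (230,112) and the clamp in the long bay at crop (222,310), both clear of the ribs. Next is the pin.

Call:
{"fn": "play_rows", "kwargs": {
  "travel": [
    [-0.93,0.04,0],
    [-0.93,-0.07,0],
    [0,0,0],
    [0,0,0]
  ],
  "twist": [-0.78,-0.78,0,0]
}}

```text
t: 19.5
eef_pos: [0.5567, 0.1105, 0.0827]
ee_rot: [3.141, -0.0, -1.197]
force: [-0.5, -0.5, -0.0]
width: 0.0655
gripper_force: 0.0
```

```bash
python3 plan.py .5575 .112 .0255 -1.19 5; python3 - <<'E'
from station import imaging
import cv2
f=imaging.grab_frame("scene")["pixels"]
cv2.imwrite('pics/h2.png',cv2.resize(f[140:300,290:490],(600,480))[...,::-1])
E
```

```text
t 19.5 pos [0.5567 0.1105 0.0827] rpy [ 3.141 -0.    -1.197] q6 -0.17 w 0.0655 d [ 0.0008  0.0015 -0.0572] 0.007
5 twist -0.01
[[-0.01, -0.01, 0.46], [-0.01, -0.01, 0.46], [-0.01, -0.01, 0.46], [-0.01, -0.01, 0.46], [-0.01, -0.01, 0.46]]
```

View pics/h2.png

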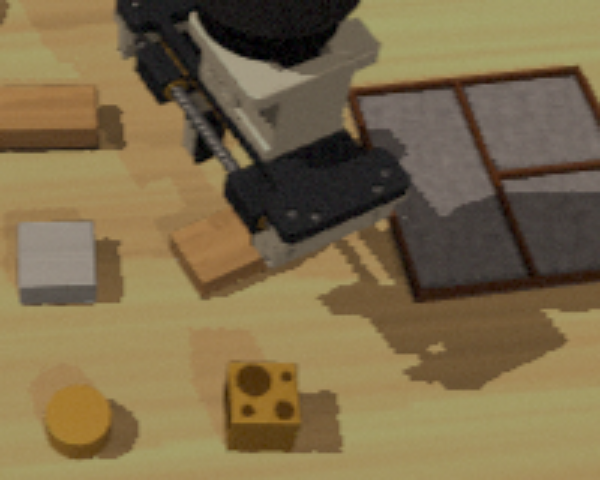

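The scene crop shows the fingers lined up with the pin's solid part, around crop (250,250). The doming block at (265,405) is well clear.

Call:
{"fn": "play_rows", "kwargs": {
  "travel": [
    [-0.02,-0.02,0.46],
    [-0.01,-0.01,0.46],
    [-0.01,-0.01,0.46],
    [-0.01,-0.01,0.46],
    [0,0,0.4],
    [0,0,0]
  ],
  "twist": [-0.04,0,0,0,0,0]
}}

```text
t: 20.3
eef_pos: [0.5568, 0.1125, 0.0255]
ee_rot: [3.14, -0.0, -1.189]
force: [0.4, -0.3, 0.1]
width: 0.0655
gripper_force: 0.0
```

Call:
{"fn": "play_rows", "kwargs": {
  "travel": [
    [0,0,0],
    [0,0,0],
    [0,0,0],
    [0,0,0]
  ],
  "twist": [0,0,0,0],
  "fingers": 0,
  "newtons": 20
}}

```text
t: 20.8
eef_pos: [0.5576, 0.1129, 0.027]
ee_rot: [-3.141, 0.0, -1.189]
force: [-0.3, 0.2, 3.0]
width: 0.0438
gripper_force: 20.0
```

Call:
{"fn": "play_rows", "kwargs": {
  "travel": [
    [0,0,-0.6],
    [0,0,-0.8],
    [0,0,-0.8],
    [0,0,-0.6]
  ],
  "twist": [0,0,0,0]
}}

```text
t: 21.3
eef_pos: [0.5577, 0.1129, 0.0983]
ee_rot: [-3.14, 0.0, -1.189]
force: [-0.0, -0.6, -0.1]
width: 0.044
gripper_force: 20.0
```

```bash
python3 plan.py .513 .2625 .085 .033
```

```text
t 21.3 pos [0.5577 0.1129 0.0983] rpy [-3.14   0.    -1.189] q6 -0.16 w 0.044 d [-0.0447  0.1496 -0.0133] 1.222
9 twist -0.905
[[-0.69, -0.06, 0.06], [-0.68, -0.16, 0.06], [-0.65, -0.25, 0.06], [-0.61, -0.33, 0.06], [-0.56, -0.41, 0.06], [-0.5, -0.48, 0.06], [-0.43, -0.55, 0.06], [-0.35, -0.6, 0.06]]
[[-0.27, -0.64, 0.06]]
```

```bash
python3 plan.py .5265 .263 .085 .033
```

```text
t 21.3 pos [0.5577 0.1129 0.0983] rpy [-3.14   0.    -1.189] q6 -0.16 w 0.044 d [-0.0312  0.1501 -0.0133] 1.222
9 twist -0.905
[[-0.67, -0.12, 0.06], [-0.65, -0.21, 0.06], [-0.61, -0.3, 0.06], [-0.57, -0.38, 0.06], [-0.51, -0.45, 0.06], [-0.45, -0.51, 0.06], [-0.37, -0.57, 0.06], [-0.29, -0.62, 0.06]]
[[-0.21, -0.65, 0.06]]
```

Call:
{"fn": "play_rows", "kwargs": {
  "travel": [
    [-0.67,-0.12,0.06],
    [-0.65,-0.21,0.06],
    [-0.61,-0.3,0.06],
    [-0.57,-0.38,0.06],
    [-0.51,-0.45,0.06],
    [-0.45,-0.51,0.06],
    [-0.37,-0.57,0.06],
    [-0.29,-0.62,0.06]
  ],
  "twist": [-0.9,-0.9,-0.9,-0.9,-0.9,-0.9,-0.9,-0.9]
}}

```text
t: 22.3
eef_pos: [0.5301, 0.2469, 0.085]
ee_rot: [-3.142, -0.0, -0.104]
force: [-0.6, -0.4, -0.6]
width: 0.0436
gripper_force: 20.0
```

Call:
{"fn": "play_rows", "kwargs": {
  "travel": [
    [-0.21,-0.65,0.06],
    [0,0,0.4],
    [0,0,0.4],
    [0,0,0],
    [0,0,0]
  ],
  "twist": [-0.9,0,0,0,0]
}}

```text
t: 22.92
eef_pos: [0.527, 0.2626, 0.063]
ee_rot: [3.141, 0.0, 0.025]
force: [-0.6, 0.6, 0.1]
width: 0.0439
gripper_force: 20.0
```

```bash
python3 plan.py .5265 .263 .0315 .033 4; python3 - <<'E'
from station import imaging
import cv2
f=imaging.grab_frame("scene")["pixels"]
cv2.imwrite('pics/p2.png',cv2.resize(f[130:290,360:560],(600,480))[...,::-1])
E
```

```text
t 22.93 pos [0.527  0.2626 0.063 ] rpy [3.141 0.    0.025] q6 0.8 w 0.0439 d [-0.0005  0.0004 -0.0315] 0.008
4 twist -0.013
[[-0.0, -0.0, 0.32], [-0.0, -0.0, 0.32], [-0.0, -0.0, 0.32], [-0.0, -0.0, 0.32]]
```

View pics/p2.png

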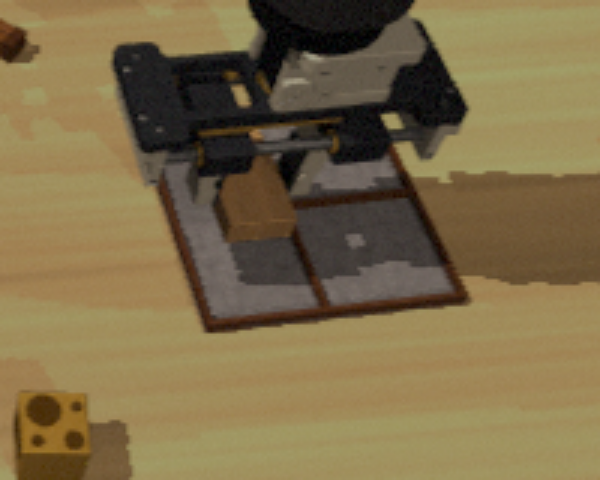

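The pin hangs over the full-width bay at crop (255,205), shifted right by its height and square to the ribs. Lowering it.

Call:
{"fn": "play_rows", "kwargs": {
  "travel": [
    [0,0,0.4],
    [0,0,0.4],
    [0,0,0.3],
    [0,0,0.17],
    [0,0,0],
    [0,0,0]
  ],
  "twist": [0,0,0,0,0,0]
}}

```text
t: 23.72
eef_pos: [0.5269, 0.2632, 0.0313]
ee_rot: [-3.142, -0.0, 0.026]
force: [0.4, 0.5, -0.6]
width: 0.0436
gripper_force: 20.0
```

Call:
{"fn": "play_rows", "kwargs": {
  "travel": [
    [0,0,0],
    [0,0,0],
    [0,0,-0.8],
    [0,0,-0.8],
    [0,0,-0.8]
  ],
  "twist": [0,0,0,0,0],
  "fingers": 0.65
}}

```text
t: 24.35
eef_pos: [0.5268, 0.263, 0.0919]
ee_rot: [3.142, 0.0, 0.026]
force: [0.6, 0.4, -0.9]
width: 0.057
gripper_force: 0.0
```

```bash
python3 plan.py .562 -.0037 .085 -.055
```

```text
t 24.35 pos [0.5268 0.263  0.0919] rpy [3.142 0.    0.026] q6 0.8 w 0.057 d [ 0.0352 -0.2667 -0.0069] -0.081
12 twist 0.045
[[0.09, 0.89, 0.02], [0.1, 0.89, 0.02], [0.11, 0.89, 0.02], [0.11, 0.89, 0.02], [0.12, 0.89, 0.02], [0.12, 0.89, 0.02], [0.13, 0.89, 0.02], [0.14, 0.89, 0.02]]
[[0.14, 0.89, 0.02], [0.15, 0.88, 0.02], [0.15, 0.88, 0.02], [0.16, 0.88, 0.02]]
```

Call:
{"fn": "play_rows", "kwargs": {
  "travel": [
    [0.09,0.89,0.02],
    [0.1,0.89,0.02],
    [0.11,0.89,0.02],
    [0.11,0.89,0.02],
    [0.12,0.89,0.02],
    [0.12,0.89,0.02],
    [0.13,0.89,0.02],
    [0.14,0.89,0.02]
  ],
  "twist": [0.05,0.05,0.04,0.05,0.04,0.05,0.04,0.05],
  "fingers": 0.85
}}

```text
t: 25.35
eef_pos: [0.5502, 0.0834, 0.0872]
ee_rot: [3.142, 0.0, -0.03]
force: [-0.0, 0.6, 1.3]
width: 0.0748
gripper_force: 0.0
```

Call:
{"fn": "play_rows", "kwargs": {
  "travel": [
    [0.14,0.89,0.02],
    [0.15,0.88,0.02],
    [0.15,0.88,0.02],
    [0.16,0.88,0.02],
    [0,0,0],
    [0,0,0]
  ],
  "twist": [0.05,0.04,0.04,0.04,0,0]
}}

```text
t: 26.1
eef_pos: [0.5616, -0.004, 0.0852]
ee_rot: [-3.142, 0.0, -0.056]
force: [0.6, -0.3, 0.7]
width: 0.0748
gripper_force: 0.0
```

```bash
python3 plan.py .562 -.0037 .027 -.055 5; python3 - <<'E'
from h import *
f=imaging.grab_frame("top")
cv2.imwrite('pics/t3.png',cv2.resize(f['pixels'][110:260,150:400],(750,450))[...,::-1])
E
```

```text
t 26.1 pos [ 0.5616 -0.004   0.0852] rpy [-3.142  0.    -0.056] q6 1.17 w 0.0748 d [ 0.0004  0.0003 -0.0582] 0.001
5 twist -0.001
[[0.0, -0.0, 0.47], [0.0, -0.0, 0.47], [0.0, -0.0, 0.47], [0.0, -0.0, 0.47], [0.0, -0.0, 0.47]]
```

View pics/t3.png

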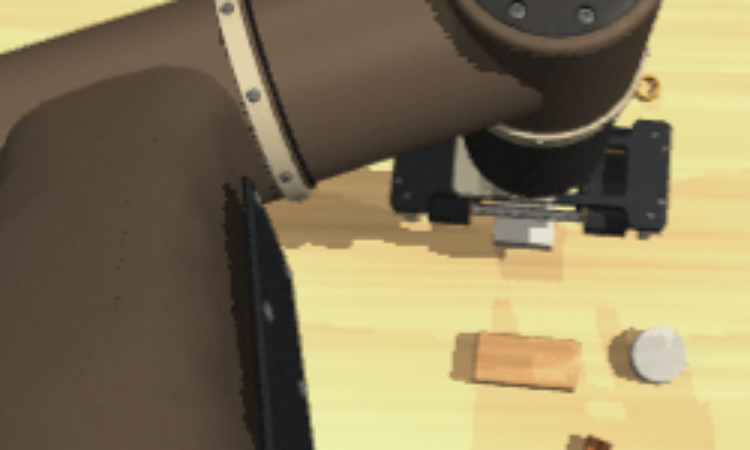

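The arm hides the square tray here. The hand is centred over the big block at crop (525,230), and the sanding and round blocks are undisturbed.

Call:
{"fn": "play_rows", "kwargs": {
  "travel": [
    [0.01,0,0.47],
    [0.01,0,0.47],
    [0,0,0.47],
    [0,0,0.47],
    [0,0,0.44],
    [0,0,0]
  ],
  "twist": [0,0,0,0,0,0]
}}

```text
t: 26.9
eef_pos: [0.5614, -0.0039, 0.0261]
ee_rot: [3.141, 0.002, -0.055]
force: [-0.1, 0.2, 0.1]
width: 0.0742
gripper_force: 0.0
```

Call:
{"fn": "play_rows", "kwargs": {
  "travel": [
    [0,0,0],
    [0,0,0],
    [0,0,0],
    [0,0,0]
  ],
  "twist": [0,0,0,0],
  "fingers": 0,
  "newtons": 45
}}

```text
t: 27.4
eef_pos: [0.5624, -0.0035, 0.0278]
ee_rot: [-3.141, -0.001, -0.055]
force: [-0.2, 0.8, 3.6]
width: 0.0497
gripper_force: 45.0
```

Call:
{"fn": "play_rows", "kwargs": {
  "travel": [
    [0,0,-0.5],
    [0,0,-0.8],
    [0,0,-0.8],
    [0,0,-0.8]
  ],
  "twist": [0,0,0,0]
}}

```text
t: 27.9
eef_pos: [0.5615, -0.0038, 0.1006]
ee_rot: [3.142, 0.001, -0.055]
force: [-0.5, 0.5, -4.7]
width: 0.0493
gripper_force: 45.0
```

```bash
python3 plan.py .471 .347 .1 .033
```

```text
t 27.9 pos [ 0.5615 -0.0038  0.1006] rpy [ 3.142e+00  1.000e-03 -5.500e-02] q6 1.17 w 0.0493 d [-0.0905  0.3508 -0.0006] 0.088
16 twist -0.037
[[-0.27, -0.86, 0.0], [-0.27, -0.86, 0.0], [-0.26, -0.87, 0.0], [-0.26, -0.87, 0.0], [-0.26, -0.87, 0.0], [-0.25, -0.87, 0.0], [-0.25, -0.87, 0.0], [-0.24, -0.87, 0.0]]
[[-0.24, -0.87, 0.0], [-0.23, -0.88, 0.0], [-0.23, -0.88, 0.0], [-0.22, -0.88, 0.0], [-0.22, -0.88, 0.0], [-0.21, -0.88, 0.0], [-0.21, -0.88, 0.0], [-0.2, -0.88, 0.0]]
```

Call:
{"fn": "play_rows", "kwargs": {
  "travel": [
    [-0.27,-0.86,0],
    [-0.27,-0.86,0],
    [-0.26,-0.87,0],
    [-0.26,-0.87,0],
    [-0.26,-0.87,0],
    [-0.25,-0.87,0],
    [-0.25,-0.87,0],
    [-0.24,-0.87,0]
  ],
  "twist": [-0.04,-0.04,-0.03,-0.04,-0.04,-0.03,-0.04,-0.04]
}}

```text
t: 28.9
eef_pos: [0.516, 0.1719, 0.1]
ee_rot: [3.141, 0.001, -0.01]
force: [0.5, 0.9, -4.3]
width: 0.0496
gripper_force: 45.0
```

Call:
{"fn": "play_rows", "kwargs": {
  "travel": [
    [-0.24,-0.87,0],
    [-0.23,-0.88,0],
    [-0.23,-0.88,0],
    [-0.22,-0.88,0],
    [-0.22,-0.88,0],
    [-0.21,-0.88,0],
    [-0.21,-0.88,0],
    [-0.2,-0.88,0]
  ],
  "twist": [-0.04,-0.04,-0.03,-0.04,-0.04,-0.03,-0.04,-0.04]
}}

```text
t: 29.9
eef_pos: [0.4705, 0.3483, 0.0997]
ee_rot: [3.141, 0.0, 0.036]
force: [0.4, 0.5, -4.5]
width: 0.0497
gripper_force: 45.0
```

Call:
{"fn": "play_rows", "kwargs": {
  "travel": [
    [0,0,0.6],
    [0,0,0.6],
    [0,0,0],
    [0,0,0]
  ],
  "twist": [0,0,0,0]
}}

```text
t: 30.4
eef_pos: [0.4712, 0.3465, 0.0697]
ee_rot: [3.141, 0.0, 0.035]
force: [0.4, -0.5, -4.7]
width: 0.0493
gripper_force: 45.0
```

```bash
python3 plan.py .471 .348 .0315 .033 5;  python3 - <<'E'
from station import imaging
import cv2
f=imaging.grab_frame("scene")["pixels"]
cv2.imwrite('pics/p3.png',cv2.resize(f[130:290,360:560],(600,480))[...,::-1])
E
```

```text
t 30.4 pos [0.4712 0.3465 0.0697] rpy [3.141 0.    0.035] q6 0.64 w 0.0493 d [-0.0002  0.0015 -0.0382] -0.002
5 twist 0.002
[[-0.0, -0.01, 0.31], [-0.0, -0.01, 0.31], [-0.0, -0.01, 0.31], [-0.0, -0.01, 0.31], [-0.0, -0.01, 0.31]]
```

View pics/p3.png

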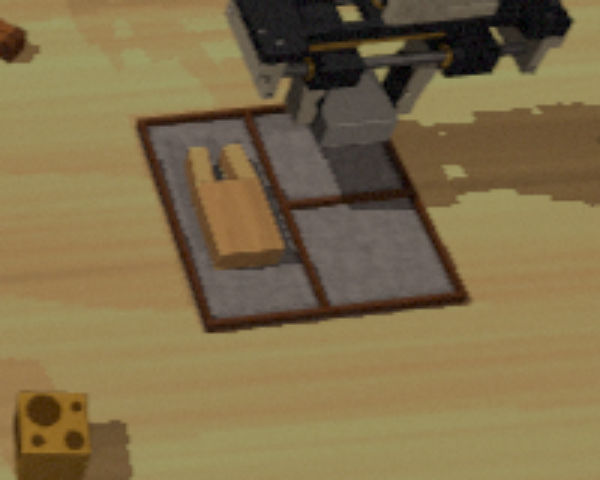

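The pin lies flat in its bay at crop (235,210), prongs towards the robot. The big block hangs above the near small bay at crop (355,110). Lowering it.

Call:
{"fn": "play_rows", "kwargs": {
  "travel": [
    [0,-0.02,0.4],
    [0,-0.02,0.4],
    [0,-0.02,0.4],
    [0,0,0.2],
    [0,0,0.15],
    [0,0,0],
    [0,0,0]
  ],
  "twist": [0,0,0,0,0,0,0]
}}

```text
t: 31.32
eef_pos: [0.4709, 0.3482, 0.0318]
ee_rot: [3.142, -0.0, 0.035]
force: [-4.6, -2.3, 5.9]
width: 0.0493
gripper_force: 45.0
```

Call:
{"fn": "play_rows", "kwargs": {
  "travel": [
    [0,0,0],
    [0,0,0],
    [0,0,-0.8],
    [0,0,-0.8],
    [0,0,-0.8]
  ],
  "twist": [0,0,0,0,0],
  "fingers": 0.68
}}

```text
t: 31.95
eef_pos: [0.4712, 0.3486, 0.0917]
ee_rot: [-3.141, -0.0, 0.035]
force: [0.4, -0.4, -0.6]
width: 0.0599
gripper_force: 0.0
```

```bash
python3 plan.py .675 -.0003 .09 .03
```

```text
t 31.95 pos [0.4712 0.3486 0.0917] rpy [-3.141 -0.     0.035] q6 0.64 w 0.0599 d [ 0.2038 -0.3489 -0.0017] -0.005
17 twist 0.002
[[0.45, 0.84, 0.0], [0.45, 0.84, 0.0], [0.45, 0.84, 0.0], [0.45, 0.84, 0.0], [0.45, 0.84, 0.0], [0.45, 0.84, 0.0], [0.45, 0.84, 0.0], [0.45, 0.84, 0.0]]
[[0.45, 0.84, 0.0], [0.45, 0.84, 0.0], [0.45, 0.84, 0.0], [0.45, 0.84, 0.0], [0.45, 0.84, 0.0], [0.45, 0.84, 0.0], [0.45, 0.84, 0.0], [0.45, 0.84, 0.0]]
[[0.45, 0.84, 0.0]]
```

Call:
{"fn": "play_rows", "kwargs": {
  "travel": [
    [0.48,0.9,0],
    [0.48,0.9,0],
    [0.48,0.9,0],
    [0.48,0.9,0],
    [0.48,0.9,0],
    [0.48,0.9,0],
    [0.48,0.9,0],
    [0.48,0.9,0]
  ],
  "twist": [0,0,0,0,0,0,0,0],
  "fingers": 0.72
}}

```text
t: 32.95
eef_pos: [0.574, 0.1713, 0.0911]
ee_rot: [-3.141, -0.001, 0.035]
force: [0.5, 0.9, 0.0]
width: 0.0633
gripper_force: 0.0
```

Call:
{"fn": "play_rows", "kwargs": {
  "travel": [
    [0.48,0.89,0],
    [0.48,0.89,0],
    [0.48,0.89,0],
    [0.48,0.89,0],
    [0.48,0.89,0],
    [0.48,0.89,0],
    [0.47,0.88,0],
    [0.47,0.88,0]
  ],
  "twist": [0,0,0,0,0,0,0,0]
}}

```text
t: 33.95
eef_pos: [0.6757, -0.0029, 0.091]
ee_rot: [-3.142, -0.001, 0.035]
force: [-0.1, 0.2, -1.0]
width: 0.0632
gripper_force: 0.0
```

```bash
python3 plan.py .675 -.0003 .0265 .03 5;  python3 - <<'E'
from station import imaging
import cv2
f=imaging.grab_frame("scene")["pixels"]
cv2.imwrite('pics/h4.png',cv2.resize(f[130:310,240:540],(750,450))[...,::-1])
E
```

```text
t 33.95 pos [ 0.6757 -0.0029  0.091 ] rpy [-3.142e+00 -1.000e-03  3.500e-02] q6 1.32 w 0.0632 d [-0.0007  0.0026 -0.0645] -0.005
5 twist 0.007
[[-0.0, -0.02, 0.52], [-0.0, -0.02, 0.52], [-0.0, -0.02, 0.52], [-0.0, -0.02, 0.52], [-0.0, -0.02, 0.52]]
```

View pics/h4.png

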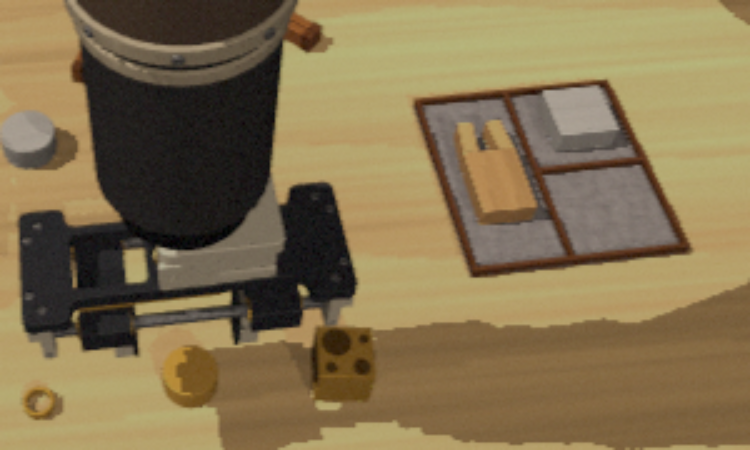

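The big block sits flat in the near bay at crop (580,118). The fingers are over the wax at crop (190,375), and the doming block at (343,362) is outside the fingers and lower than the gripper body.

Call:
{"fn": "play_rows", "kwargs": {
  "travel": [
    [-0.01,-0.03,0.52],
    [-0.01,-0.03,0.52],
    [-0.01,-0.03,0.52],
    [0,-0.01,0.52],
    [0,0,0.48],
    [0,0,0]
  ],
  "twist": [0,0,0,0,0,0]
}}

```text
t: 34.75
eef_pos: [0.6732, 0.0002, 0.0256]
ee_rot: [3.141, 0.002, 0.035]
force: [0.4, -0.2, 0.3]
width: 0.063
gripper_force: 0.0
```

Call:
{"fn": "play_rows", "kwargs": {
  "travel": [
    [0,0,0],
    [0,0,0],
    [0,0,0],
    [0,0,0]
  ],
  "twist": [0,0,0,0],
  "fingers": 0,
  "newtons": 20
}}

```text
t: 35.25
eef_pos: [0.6744, 0.0003, 0.0276]
ee_rot: [-3.141, -0.001, 0.035]
force: [0.0, -0.2, 1.9]
width: 0.0394
gripper_force: 20.0
```

Call:
{"fn": "play_rows", "kwargs": {
  "travel": [
    [0,0,-0.5],
    [0,0,-0.8],
    [0,0,-0.8],
    [0,0,-0.9]
  ],
  "twist": [0,0,0,0]
}}

```text
t: 35.75
eef_pos: [0.674, 0.0002, 0.1034]
ee_rot: [-3.142, -0.0, 0.035]
force: [-0.1, 0.0, -0.7]
width: 0.0393
gripper_force: 20.0
```

```bash
python3 plan.py .5567 .350 .1 .033
```

```text
t 35.75 pos [6.740e-01 2.000e-04 1.034e-01] rpy [-3.142 -0.     0.035] q6 1.32 w 0.0393 d [-0.1173  0.3498 -0.0034] -0.002
16 twist 0.001
[[-0.26, -0.88, 0.01], [-0.26, -0.88, 0.01], [-0.26, -0.88, 0.01], [-0.26, -0.88, 0.01], [-0.26, -0.88, 0.01], [-0.26, -0.88, 0.01], [-0.26, -0.88, 0.01], [-0.26, -0.88, 0.01]]
[[-0.26, -0.88, 0.01], [-0.26, -0.88, 0.01], [-0.26, -0.88, 0.01], [-0.26, -0.88, 0.01], [-0.26, -0.88, 0.01], [-0.26, -0.88, 0.01], [-0.26, -0.88, 0.01], [-0.26, -0.88, 0.01]]
```

Call:
{"fn": "play_rows", "kwargs": {
  "travel": [
    [-0.26,-0.88,0],
    [-0.26,-0.88,0],
    [-0.26,-0.88,0],
    [-0.26,-0.88,0],
    [-0.26,-0.88,0],
    [-0.26,-0.88,0],
    [-0.26,-0.88,0],
    [-0.26,-0.88,0]
  ],
  "twist": [0,0,0,0,0,0,0,0]
}}

```text
t: 36.75
eef_pos: [0.6154, 0.1758, 0.1021]
ee_rot: [-3.142, -0.0, 0.035]
force: [0.3, -0.6, 0.2]
width: 0.0394
gripper_force: 20.0
```

Call:
{"fn": "play_rows", "kwargs": {
  "travel": [
    [-0.26,-0.88,0],
    [-0.26,-0.88,0],
    [-0.26,-0.88,0],
    [-0.26,-0.88,0],
    [-0.26,-0.88,0],
    [-0.26,-0.88,0],
    [-0.26,-0.88,0],
    [-0.26,-0.88,0]
  ],
  "twist": [0,0,0,0,0,0,0,0]
}}

```text
t: 37.75
eef_pos: [0.5572, 0.3498, 0.102]
ee_rot: [3.142, 0.0, 0.035]
force: [-0.1, -0.8, -0.4]
width: 0.0394
gripper_force: 20.0
```

Call:
{"fn": "play_rows", "kwargs": {
  "travel": [
    [0,0,0.6],
    [0,0,0.6],
    [0,0,0],
    [0,0,0]
  ],
  "twist": [0,0,0,0]
}}

```text
t: 38.25
eef_pos: [0.558, 0.3479, 0.0719]
ee_rot: [3.141, 0.0, 0.035]
force: [0.6, -0.3, -0.5]
width: 0.0396
gripper_force: 20.0
```

```bash
python3 plan.py .5567 .350 .0315 .033 5
```

```text
t 38.25 pos [0.558  0.3479 0.0719] rpy [3.141 0.    0.035] q6 0.75 w 0.0396 d [-0.0013  0.0021 -0.0404] -0.002
5 twist 0.002
[[-0.01, -0.02, 0.32], [-0.01, -0.02, 0.32], [-0.01, -0.02, 0.32], [-0.01, -0.02, 0.32], [-0.01, -0.02, 0.32]]
```

Call:
{"fn": "play_rows", "kwargs": {
  "travel": [
    [0,-0.02,0.4],
    [0,-0.02,0.4],
    [0,0,0.4],
    [0,0,0.25],
    [0,0,0.18],
    [0,0,0],
    [0,0,0]
  ],
  "twist": [0,0,0,0,0,0,0]
}}

```text
t: 39.12
eef_pos: [0.5578, 0.3495, 0.0314]
ee_rot: [-3.141, -0.0, 0.035]
force: [0.7, -0.4, -0.5]
width: 0.0397
gripper_force: 20.0
```

Call:
{"fn": "play_rows", "kwargs": {
  "travel": [
    [0,0,0],
    [0,0,0],
    [0,0,-0.8],
    [0,0,-0.8],
    [0,0,-0.8],
    [0,0,-0.8],
    [0,0,-0.8]
  ],
  "twist": [0,0,0,0,0,0,0],
  "fingers": 0.58
}}

```text
t: 40.0
eef_pos: [0.5576, 0.3493, 0.132]
ee_rot: [-3.142, -0.0, 0.035]
force: [-0.4, 0.7, -0.5]
width: 0.0508
gripper_force: 0.0
```

Call:
{"fn": "play_rows", "kwargs": {
  "travel": [
    [0.5,0.9,-0.2],
    [0.5,0.9,-0.2],
    [0.5,0.9,-0.2],
    [0.5,0.9,-0.2],
    [0.3,0.9,0],
    [0.3,0.9,0],
    [0,0.9,0],
    [0,0.9,0]
  ],
  "twist": [0,0,0,0,0,0,0,0]
}}

```text
t: 41.0
eef_pos: [0.6287, 0.1703, 0.1511]
ee_rot: [3.141, 0.0, 0.035]
force: [1.1, 0.2, -1.9]
width: 0.0511
gripper_force: 0.0
```

Call:
{"fn": "play_rows", "kwargs": {
  "travel": [
    [0,0.9,0],
    [0,0.9,0],
    [0,0.9,0],
    [0,0.9,0],
    [0,0.9,0],
    [0,0.9,0],
    [0,0,0],
    [0,0,0]
  ],
  "twist": [0,0,0,0,0,0,0,0]
}}

```text
t: 42.0
eef_pos: [0.6339, 0.0366, 0.1513]
ee_rot: [-3.142, -0.0, 0.035]
force: [-0.5, 0.6, -0.6]
width: 0.051
gripper_force: 0.0
```

```bash
python3 - <<'E'
from h import *
F={c:imaging.grab_frame(c) for c in("scene","top")}
a=F['scene']['pixels'][120:310,100:540]; cv2.imwrite('pics/f.png',cv2.resize(a,(800,345),interpolation=cv2.INTER_CUBIC)[...,::-1])
for n in list(SZ)[2:]:
  for c in F:
    for d in models.silhouettes(n,c)[:1]: print(c,n,round(d['confidence'],2),np.round(d['extent']),ground(F[c],d['extent'][:2],.015).round(3))
E
```

```text
scene ring_clamp 0.97 [156. 217.  27.  49.] [ 0.51  -0.303]
top ring_clamp 0.83 [443. 203.  15.  46.] [ 0.516 -0.302]
scene small_block 0.82 [144. 264.  28.  26.] [ 0.612 -0.31 ]
top small_block 0.56 [448. 164.  14.  18.] [ 0.617 -0.318]
scene bench_pin 0.9 [437. 198.  33.  42.] [0.516 0.264]
top bench_pin 0.55 [223. 196.  12.  39.] [0.521 0.249]
scene big_block 0.77 [470. 178.  33.  22.] [0.471 0.347]
top wax 0.32 [371. 228.  20.  17.] [ 0.45  -0.119]
scene doming_block 0.64 [375. 277.  25.  31.] [0.678 0.108]
scene round_block 0.55 [251. 186.  22.  21.] [ 0.447 -0.115]
top round_block 0.52 [372. 230.  21.  15.] [ 0.443 -0.121]
scene sanding_block 0.64 [304. 185.  31.   9.] [ 0.457 -0.003]
top sanding_block 0.86 [324. 231.  32.  21.] [ 0.438 -0.003]
```

View pics/f.png

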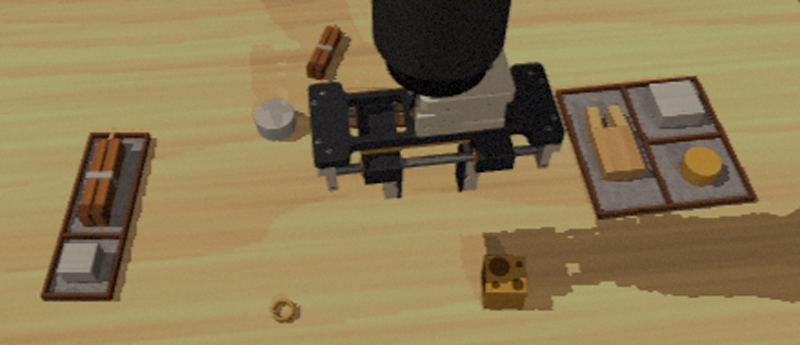

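The final view shows the clamp and small block in the long tray at crop (100,180) and (80,262). The pin, big block and wax are in their own bays at (615,143), (677,103) and (700,165). The doming block is where it started in this view, and the round and sanding blocks also measure at their starting positions. The gripper is touching nothing, so I'm handing in.

```bash
python3 -c "
from station import arm
print(arm.job_done())"
```

```text
the job is handed in; nothing more can be done
None
```

I made up both kits in the order asked and handed the job in at about 42 s: all five items lie flat in their bays, and the doming, round and sanding blocks are where they started.

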